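# Seat an offcut against the spring plunger of a drilling jig and hold it

## Robot

A 6-joint arm with a two-finger parallel gripper is mounted at the origin on a cart in front of the work surface, level with it; the furniture and walls round the work are solid. World frame = base frame: x ahead of the robot, y to its left, z up, the work surface at z = 0. Lengths are in mm, angles in rad, forces in N, time in s.
With the tool pointing down it reaches from about 400 to 925 mm from the base axis. Payload 12.5 kg.
Tool frame: the origin (TCP) lies midway between the tips of the shut fingers; the grasp point (between the pads) lies 19 mm behind it; z points along the fingers, y is the line along which they close (so a half turn about z gives the same grasp; the last joint's range is limited). The gripper opens to 95 mm and grips with 3 to 60 N. Pads are 20 mm wide; open, the fingers measure 119 mm over their backs; the gripper's body (75 mm by 180 mm) begins 59 mm behind the grasp point.
Start: joints at [-0.106, 0.491, 1.559, -0, 1.092, -0.106], TCP at [625.017, 0.021, 214.661] pointing down, gripper open.
Joint ranges: [-3.1, 3.1], [-0.84, 2.19], [0.05, 2.79], [-1.13, 4.28], [0.06, 2.93], [-2.69, 2.69]. Speed limits (rad/s): [2.22, 2.22, 2.79, 3.14, 3.14, 3.14].

## Interface

Orientations are given as [roll, pitch, yaw] about the fixed x, y, z axes, in that order (R = Rz(yaw) Ry(pitch) Rx(roll)).
In Python, from cell import * gives the robot as it stands.
- The arm moves only by the tool servo_tool, never from a script. Its argument "moves" is one flat list of numbers, 5 for each row, row after row: the shift along the world's x, y, z as a fraction of full scale, then the turn about the world's z as a fraction of full scale, then the opening, from 0 (shut) to 1 (fully open). A call has 1 to 12 rows; each row is the pose to reach, as a shift and turn from the pose commanded when the call began, turning the shorter way round; what a row does not reach only later rows make up. Full scale, the value 1, is 400 mm for a shift and 180 degrees for a turn. A row lasts 1/12 s, in which the tool goes at most 41.7 mm and 7.16 degrees, less where a joint would pass 70% of its speed; a pose out of reach is approached as far as the arm can. A call with a number of a shift or a turn outside -1 to 1 is refused whole. A call with a gripper value outside its range is refused whole. The fingers move at their own pace and stop on an object; the grip force is fixed at half the most. Time passes only in rows, so rows that repeat a pose let the fingers close. It gives the time, the measured TCP pose, the force, the opening and the grip force at its end, in the units of the state.
- state(): the state, without advancing time (a new reading comes with each control period).
- read_camera(name): name is "scene" or "side" or "wrist"; returns (picture, depth): 420x560x3 uint8, blue, green, red; 420x560 float32, mm along the optical axis (not along the pixel's ray), 0 where there is no reading.
- get_calibration(name): a dict with "K" (3x3 intrinsics, pixels), "R" (3x3) and "t" (3): a world point X has camera coordinates R X + t. Camera axes: x right, y down, z forward; pixel columns grow to the right and rows downward; lengths in mm; the calibration is good to about 2 mm. The wrist camera is an equidistant fisheye: a pixel r from the principal point sees the ray r / f radians off the axis. A picture is of the moment at which its call begins: read the wrist's pose just before it. get_calibration takes no time and is no camera call; for the wrist camera it gives the pose at the moment of the call.
- job_done(): hands the job in; it is judged then, once.
The state is a dict: "t": time; "joints": joint angles; "qvel": joint speeds; "tau": joint torques, N m; "eef_pos": TCP position; "tcp_rot": TCP orientation; "ft_force": force on the tool from outside, world axes, zero at the start; "moment": the same for the moment, N m; "opening": opening from 0.0 (shut) to 1.0 (fully open); "grip_force": force on a finger pad.
Only numpy, scipy, OpenCV 4.12 (cv2) and the standard library are available. Lean on these libraries where they do the work, as an engineer would, in place of code of your own. Each camera call takes 0.05 s, during which the arm holds its last target. There are 200 camera calls.

## Task

Two wooden offcuts lie on the bench, but only the narrower one fits the channel of the drilling jig. Set that one on the jig deck with its length along the channel, slide it in so it pushes the sprung plunger back until its end sits flush against the steel end stop, and finish while still holding it firmly pressed against the stop, as if for drilling. Do not force it hard into the stop, and leave the wider offcut, the tape measure, the masking tape and the pipe tee where they are.

Things in the scene. Friction and masses are not known exactly. Their poses are not given: they have to be found in the camera images.
- block: the narrower wooden offcut, the one that fits: 50 mm wide (its x), 85 mm long (its y), 40 mm high (its z); origin at the centre of its underside; weighs 0.1 to 0.17 kg
- wide_block: the wider wooden offcut: 64 mm wide (its x), 85 mm long (its y), 40 mm high; origin at the centre of its underside; too wide for the jig; leave it alone
- jig: drilling jig fixed to the bench; origin at bench height under the channel's centre line; x = push direction (toward plunger and stop), z up. Plywood deck 130 mm wide, x = -150 to +120 mm, top at z = 12 mm; open, without rails, from x = -150 to -86 mm. A fully seated 85 mm block has its centre at x = +7.5 mm, y = 0, underside at z = 12 mm
- jig_channel (a point): point on the deck's top, on the centre line, where the straight channel begins (x = -45 mm in the jig frame). The channel is 55 mm wide and runs to x = +50 mm between two aluminium rails, each 18 mm thick, standing 12 mm above the deck (tops at z = 24 mm)
- jig_mouth (a point): point on the deck's top, on the centre line, at the wide end of the mouth (x = -85 mm in the jig frame); the rails flare out from 55 mm at the channel to about 85 mm here
- jig_stop: the hard end stop fixed to the jig: two steel blocks either side of the plunger, 22 mm wide each with 20 mm between them, 30 mm above the deck; origin on the deck, at the middle of the stop face, which looks along the jig's -x (x = +50 mm in the jig frame). More than 70 N of the block on it counts as forcing
- plunger_nose (a point): tip of the sprung steel plunger, 15 mm thick, 18 mm above the deck on the centre line; at rest it stands 20 mm in front of the stop face (x = +30 mm in the jig frame) and it moves along the jig's +x
- plunger (a joint): how far the plunger is pushed back along the jig's +x, in m: 0 at rest, 0.020 when its tip is level with the stop face, free to 0.028; its spring pushes back with 4 N at 0, rising to 12 N at 0.020
- tape_measure: tape measure on the bench, 38 x 82 x 67 mm; leave it
- masking_tape: roll of masking tape lying on the bench, 104 mm across, 25 mm high; leave it
- pipe_tee: iron pipe tee on the bench, 54 x 68 x 35 mm; leave it
Not all that is in view belongs to the job. Leave any white look-alike of the block alone.

How it is judged (in metres and radians):
On the way:
1. the narrower offcut rests on the deck in line with the channel, with the plunger not yet pushed (z of block in the frame of jig between 0.009 and 0.0155 m and y of block in the frame of jig between -0.02 and 0.02 m and x of block in the frame of jig between -0.15 and -0.008 m and value of joint plunger below 0.004 m), for 0.1 s.
At the end, for the whole second after the job is handed in: The narrower offcut lies on the deck, within 5 mm of the centre line and 0.05 rad of square, plunger pushed back 17 to 22.5 mm, bearing on the stop with 2 to 70 N, still, fingers touching it (over 1 N); wider offcut and three bystanders within 30 mm of their starts (z of block in the frame of jig between 0.009 and 0.0155 m and y of block in the frame of jig between -0.005 and 0.005 m and angle between the y axis of block and the x axis of jig, either way round below 0.05 rad and value of joint plunger between 0.017 and 0.0225 m and contact force between block and jig_stop between 2 and 70 N and contact force between the fingers and block above 1 N and linear speed of block below 0.01 m/s and distance of each of wide_block, tape_measure, masking_tape, pipe_tee from where it was at the start of the episode below 0.03 m); the arm keeps its last pose, push and grip.
It fails at once if the offcut is forced into the stop with more than 70 N (contact force between block and jig_stop above 70 N).
It fails at once if wide block is moved more than 30 mm (distance of wide_block from where it was at the start of the episode above 0.03 m).
It fails at once if tape measure is moved more than 30 mm (distance of tape_measure from where it was at the start of the episode above 0.03 m).
It fails at once if masking tape is moved more than 30 mm (distance of masking_tape from where it was at the start of the episode above 0.03 m).
It fails at once if pipe tee is moved more than 30 mm (distance of pipe_tee from where it was at the start of the episode above 0.03 m).
It also fails if it takes over 48 s, if anything falls off the work surface, if the arm or the gripper's body presses on something with over 40 N, if the wrist force passes 120 N, or if a joint passes its speed limit or range.

## Working session

There is one attempt and no reset: what is moved stays moved. The work goes in short steps, Python scripts to look and compute and a tool call to move; the robot and the scene stay as the last step left them, time stands still between calls to the robot, and variables do not carry over. Pictures are saved under pics/ and viewed, at most 10 in all, crops included, and the job is handed in when it is done.

Besides the shell and the picture viewer there is one more tool, called after "Request:" by a JSON object that holds its "method" and its "body", one argument or row to a line. servo_tool: Moves the arm, as the interface text tells. Its arguments: {"type":"object","properties":{"moves":{"type":"array"}},"required":["moves"]}

```bash
mkdir -p pics
python3 - <<'E'
from cell import *
import cv2,numpy as np,pickle
d={}
for n in ["scene","side","wrist"]:
    c=get_calibration(n);p,z=read_camera(n);d[n]=(c,p,z);cv2.imwrite(f"pics/{n}0.png",p)
    print(n,c["K"].round(1).tolist(),c["R"].round(3).tolist(),c["t"].round(1).tolist())
pickle.dump(d,open("d0.pkl","wb"))
print(state())
E
```

```text
scene [[452.0, 0.0, 274.3], [0.0, 452.0, 202.6], [0.0, 0.0, 1.0]] [[-0.873, -0.487, 0.025], [-0.284, 0.464, -0.839], [0.397, -0.74, -0.543]] [402.5, 173.4, 1155.8]
side [[470.9, 0.0, 272.9], [0.0, 470.9, 201.9], [0.0, 0.0, 1.0]] [[1.0, 0.005, 0.017], [0.018, -0.394, -0.919], [0.002, 0.919, -0.394]] [-468.2, 13.8, 1359.5]
wrist [[325.2, 0.0, 276.6], [0.0, 325.2, 206.8], [0.0, 0.0, 1.0]] [[1.0, 0.001, -0.0], [0.001, -0.971, 0.239], [0.0, -0.239, -0.971]] [-625.4, -27.1, 388.7]
{'t': 0.15, 'joints': array([-1.05600038e-01,  4.91429447e-01,  1.55931970e+00, -5.81548740e-06,
        1.09171336e+00, -1.05620166e-01]), 'qvel': array([ 1.01541527e-03, -2.16144124e-03, -3.85792773e-04, -8.55945570e-05,
        8.62779556e-04, -3.85536217e-04]), 'tau': array([ 3.16444048e-04, -6.12899423e+01, -2.58276522e+01,  6.91918633e-02,
        4.73701756e-02, -5.07232733e-05]), 'eef_pos': array([6.24814443e+02, 4.09562505e-02, 2.14187275e+02]), 'tcp_rot': array([-3.14072710e+00, -8.65736131e-05,  1.57081910e+00]), 'ft_force': array([0.45648773, 0.13974161, 0.05562421]), 'moment': array([-0.05642229,  0.00142058,  0.01866792]), 'grip_force': 0.0, 'opening': 1.0027222217553011}
```

View pics/scene0.png

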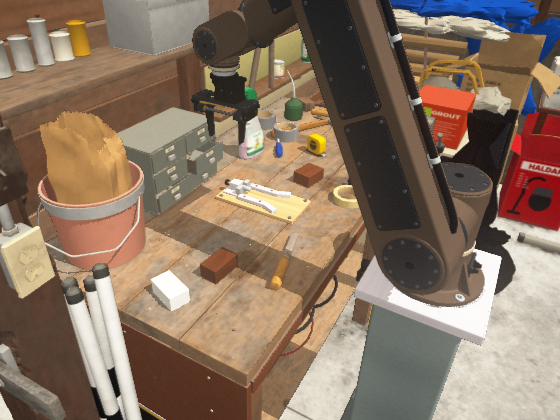

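View pics/side0.png

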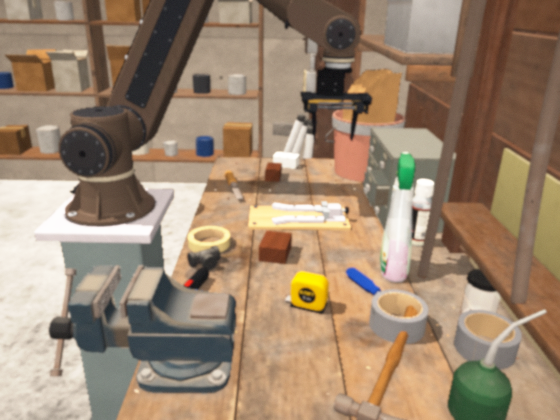

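View pics/wrist0.png

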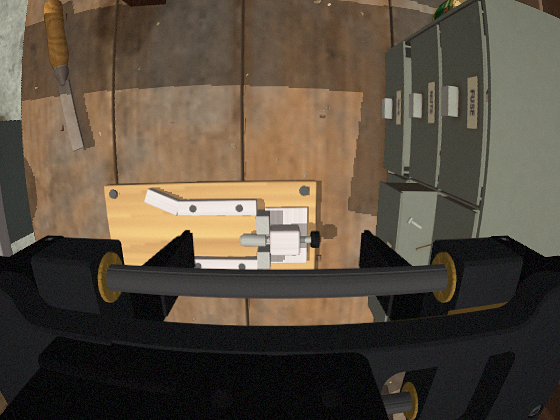

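The scene view shows brown blocks at (219,265) and (308,174), the white look-alike at (170,290) and the jig near (262,200). In the side view the blocks are at (273,172) and (275,247). The wrist view shows the jig with its plunger toward +x.

```bash
cat > h.py <<'E'
import numpy as np,cv2,pickle
def rays(c,uv,name):
    K=np.array(c["K"]);uv=np.atleast_2d(np.float64(uv))
    p=(uv-[K[0,2],K[1,2]])/K[0,0]
    if name=="wrist":
        r=np.linalg.norm(p,axis=1,keepdims=True)+1e-9
        d=np.hstack([p/r*np.sin(r),np.cos(r)])
    else: d=np.hstack([p,np.ones((len(p),1))])
    R=np.array(c["R"]);return -R.T@np.array(c["t"]),d@R
def onplane(c,uv,name,z):
    o,d=rays(c,uv,name);return o+d*((z-o[2])/d[:,2])[:,None]
def tri(lst):  # [(c,uv,name)] -> point, residual
    A=np.zeros((3,3));b=np.zeros(3);L=[]
    for c,uv,n in lst:
        o,d=rays(c,uv,n);d=d[0]/np.linalg.norm(d[0]);M=np.eye(3)-np.outer(d,d);A+=M;b+=M@o;L.append((M,o))
    X=np.linalg.solve(A,b);return X,[np.linalg.norm(M@(X-o)) for M,o in L]
E
python3 - <<'E'
from h import *
d=pickle.load(open("d0.pkl","rb"))
out=[]
for n,u,v in [("scene",219,265),("scene",308,174),("side",273,172),("side",275,247)]:
    c,p,z=d[n];print(n,onplane(c,[u,v],n,30).round(0))
    w=25 if n=="scene" else 20
    out.append(cv2.resize(p[v-w:v+w,u-w:u+w],(400,300) ,interpolation=cv2.INTER_CUBIC))
    hsv=cv2.cvtColor(p,cv2.COLOR_BGR2HSV)
    print(hsv[v-8:v+9:4,u-12:u+13:6].tolist())
cv2.imwrite("pics/blk.png",np.vstack([np.hstack(out[:2]),np.hstack(out[2:])]))
E
```

```text
scene [[456. 289.  30.]]
[[[16, 65, 187], [10, 157, 149], [10, 161, 139], [10, 158, 139], [11, 162, 146]], [[10, 158, 152], [10, 161, 144], [10, 154, 142], [9, 160, 151], [10, 156, 113]], [[10, 155, 148], [11, 159, 141], [10, 161, 144], [11, 153, 113], [10, 153, 113]], [[11, 130, 92], [10, 157, 143], [11, 145, 118], [10, 144, 110], [10, 144, 103]], [[10, 121, 93], [11, 125, 86], [11, 148, 112], [11, 149, 106], [14, 102, 153]]]
scene [[ 467. -239.   30.]]
[[[15, 85, 195], [12, 122, 173], [10, 162, 156], [10, 164, 152], [16, 91, 199]], [[11, 152, 149], [10, 161, 157], [10, 162, 151], [10, 165, 159], [10, 169, 169]], [[10, 137, 97], [11, 164, 157], [10, 166, 160], [10, 160, 147], [10, 159, 125]], [[11, 137, 97], [11, 137, 97], [10, 142, 106], [11, 153, 125], [10, 161, 119]], [[12, 131, 103], [10, 133, 102], [9, 141, 110], [11, 149, 125], [14, 106, 168]]]
side [[467. 239.  30.]]
[[[15, 98, 203], [11, 128, 177], [9, 165, 147], [10, 146, 161], [19, 15, 246]], [[15, 97, 194], [9, 171, 149], [9, 179, 134], [9, 178, 132], [15, 56, 215]], [[14, 98, 200], [9, 170, 99], [10, 180, 98], [10, 169, 80], [14, 75, 187]], [[14, 105, 182], [9, 175, 99], [9, 172, 92], [10, 154, 81], [13, 74, 121]], [[14, 123, 129], [9, 158, 100], [10, 161, 87], [10, 119, 86], [14, 69, 111]]]
side [[ 474. -280.   30.]]
[[[9, 165, 168], [9, 179, 165], [9, 182, 150], [9, 180, 159], [10, 183, 149]], [[9, 175, 166], [10, 179, 158], [10, 181, 152], [9, 177, 163], [9, 175, 131]], [[9, 178, 143], [9, 180, 139], [9, 178, 153], [9, 179, 161], [9, 172, 92]], [[10, 177, 104], [10, 172, 107], [9, 184, 111], [9, 176, 106], [10, 162, 71]], [[9, 171, 106], [9, 180, 106], [9, 178, 110], [9, 176, 106], [8, 137, 80]]]
```

View pics/blk.png

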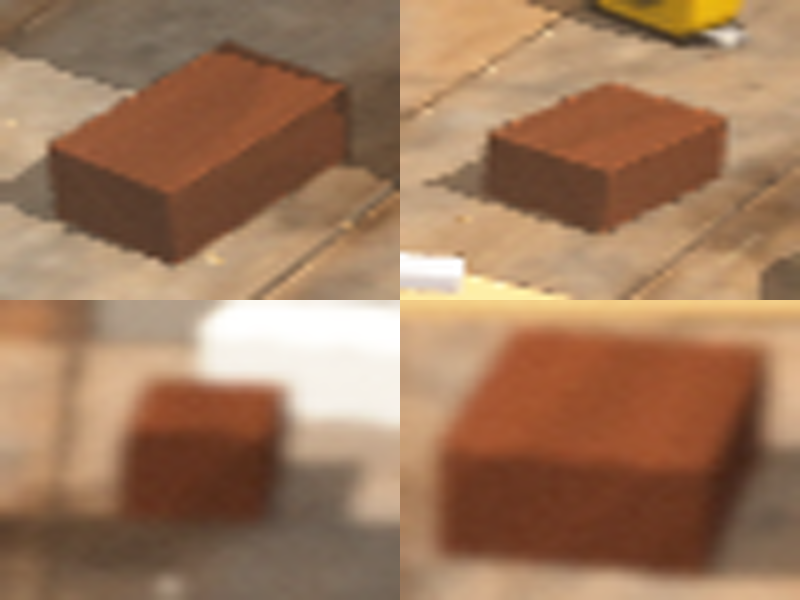

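Top faces are clear. In the scene crop, block A's (left) corners are (50,148), (222,42), (348,90), (172,192) and block B's are (488,130), (612,83), (726,122), (608,170). Next I cast these onto planes and triangulate them against the side view.

Run:
```python
from h import *
d=pickle.load(open("d0.pkl","rb"))
cs,cd,cw=d["scene"][0],d["side"][0],d["wrist"][0]
f=lambda L,u,v,x0,y0,sx,sy:np.array([[u+(x-x0)/sx,v+(y-y0)/sy] for x,y in L])
SA=f([(50,148),(222,42),(348,90),(172,192)],194,240,0,0,8,6)
SB=f([(488,130),(612,83),(726,122),(608,170)],283,149,400,0,8,6)
DA=f([(148,383),(284,386),(276,436),(128,430)],253,152,0,300,10,7.5)
DB=f([(520,330),(765,345),(718,470),(445,450)],255,227,400,300,10,7.5)
for nm,S,D in [("A",SA,DA),("B",SB,DB)]:
    for n,c,u in [("scene",cs,S),("side",cd,D)]:
        P=onplane(c,u,n,40);e=np.diff(np.vstack([P,P[:1]]),axis=0)
        print(nm,n,P.round(0)[:,:2].tolist(),"c",P.mean(0).round(1),"len",np.linalg.norm(e,axis=1).round(1),"ang",np.degrees(np.arctan2(e[:,1],e[:,0])).round(1))
    print("tri centre",[x for x in tri([(cs,S.mean(0),"scene"),(cd,D.mean(0),"side")])])
print("jig wrist", onplane(cw,[(105,186),(321,181),(242,240)],"wrist",12).round(1).tolist())
print("tip z20",onplane(cw,[(242,240)],"wrist",27).round(1).tolist())
# jig deck mask in scene view and wrist view
c,p,z=d["scene"];h=cv2.cvtColor(p,cv2.COLOR_BGR2HSV)
print("deckhsv",h[207:210,280:284].tolist())
print("wrist deck hsv",cv2.cvtColor(d["wrist"][1],cv2.COLOR_BGR2HSV)[215:217,130:133].tolist())
im=np.hstack([cv2.resize(p[170:230,205:320],(460*800//800,240),interpolation=2)])
q=d["side"][1][190:240,235:360]
q=cv2.resize(q,(750,300),interpolation=2);im=cv2.resize(p[172:222,205:315],(660,300),interpolation=2)
im=cv2.copyMakeBorder(im,0,0,0,90,0);cv2.imwrite("pics/jig.png",np.vstack([im,q]))
```

```text
A scene [[489.0, 320.0], [483.0, 237.0], [432.0, 243.0], [442.0, 323.0]] c [461.3 280.9  40. ] len [82.9 52.  80.1 46.9] ang [-93.7 173.3  82.6  -3.4]
A side [[448.0, 301.0], [495.0, 300.0], [492.0, 230.0], [443.0, 236.0]] c [469.5 266.7  40. ] len [46.9 69.4 49.3 65.9] ang [ -2.1 -92.8 173.7  85.1]
tri centre [array([467.46291888, 276.63224654,  35.12690441]), [np.float64(2.3472985703119202), np.float64(2.3472985703119424)]]
B scene [[509.0, -218.0], [490.0, -295.0], [429.0, -279.0], [448.0, -204.0]] c [ 468.9 -249.    40. ] len [80.  62.9 77.2 63.3] ang [-104.5  164.6   75.9  -12.9]
B side [[454.0, -218.0], [514.0, -226.0], [500.0, -309.0], [439.0, -299.0]] c [ 476.6 -263.2   40. ] len [59.9 84.1 62.7 82.8] ang [ -8.1 -99.  170.6  79.1]
tri centre [array([ 474.68059139, -257.31694834,   35.20365016]), [np.float64(2.0985521927654154), np.float64(2.0985521927653834)]]
jig wrist [[405.7, 3.1, 12.0], [677.1, 6.9, 12.0], [583.4, -65.7, 12.0]]
tip z20 [[585.1, -60.4, 27.0]]
deckhsv [[[24, 93, 252], [24, 90, 252], [24, 93, 252], [24, 91, 252]], [[24, 93, 252], [24, 91, 252], [24, 92, 252], [24, 90, 252]], [[24, 92, 252], [24, 91, 252], [24, 91, 252], [24, 91, 252]]]
wrist deck hsv [[[19, 119, 237], [18, 124, 231], [18, 128, 226]], [[18, 122, 235], [18, 128, 231], [18, 124, 229]]]
```

View pics/jig.png

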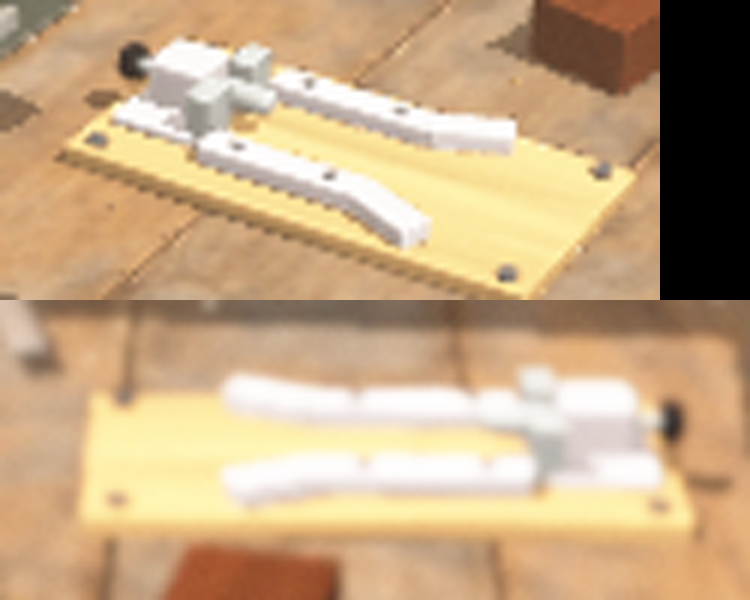

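Block A at about (465,277) is the narrow one: it measures ~49×82, against ~62×82 for B. The jig origin is about (556,−60) and its +x runs along world +x within about 1°. I'll go above A and look again.

Request:
{"method": "servo_tool", "body": {
  "moves": [-0.1,0.166,0,0,1,-0.2,0.33,0,0,1,-0.3,0.5,0,0,1,-0.4,0.65,0,0,1,-0.4,0.65,0,0,1,-0.4,0.65,0,0,1,-0.4,0.65,0,0,1,-0.4,0.65,0,0,1,-0.4,0.65,0,0,1,-0.4,0.65,0,0,1]
}}

```text
t: 0.98
eef_pos: [464.8, 260.4, 214.7]
tcp_rot: [3.141, 0.0, 1.573]
ft_force: [0.6, -0.3, -0.1]
opening: 0.996
grip_force: 0.0
```

Run:
```python
from cell import *
from h import *
print(state()["eef_pos"],state()["tcp_rot"],state()["t"])
c=get_calibration("wrist");p,z=read_camera("wrist");cv2.imwrite("pics/w1.png",p);pickle.dump((c,p,z),open("w1.pkl","wb"))
h=cv2.cvtColor(p,cv2.COLOR_BGR2HSV);m=cv2.inRange(h,(5,120,60),(13,255,255))
m=cv2.morphologyEx(m,cv2.MORPH_OPEN,np.ones((5,5)))
for k in cv2.findContours(m,0,2)[0]:
    if cv2.contourArea(k)>800:
        P=onplane(c,k[:,0],"wrist",40);r=cv2.minAreaRect(P[:,:2].astype(np.float32));print(cv2.boundingRect(k),r)
```

```text
[464.77316456 260.41985993 214.67744316] [3.14141738e+00 1.80840671e-04 1.57276749e+00] 0.9833
(252, 135, 53, 81) ((466.5135192871094, 277.2749328613281), (84.88246154785156, 49.649654388427734), 84.39747619628906)
```

View pics/w1.png

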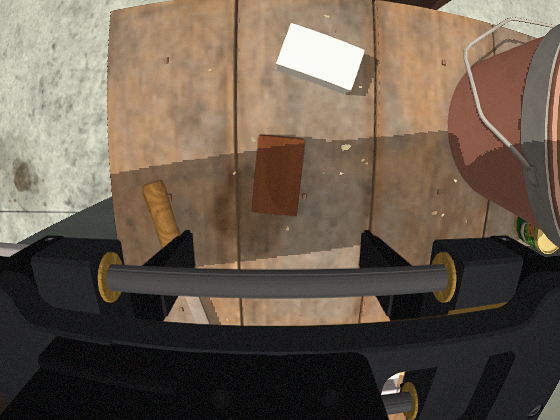

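The wrist view shows block A at px (278,175), nothing close enough for the fingers to hit, and the white look-alike well clear. At plane z=40 it measures 84.9×49.6 mm, which confirms the height and that it is the narrow one.

Request:
{"method": "servo_tool", "body": {
  "moves": [0.004,0.043,-0.1,-0.031,1,0.004,0.043,-0.2,-0.031,1,0.004,0.043,-0.3,-0.031,1,0.004,0.043,-0.39,-0.031,1,0.004,0.043,-0.45,-0.031,1,0.004,0.043,-0.48,-0.031,1,0.004,0.043,-0.493,-0.031,1,0.004,0.043,-0.493,-0.031,1,0.004,0.043,-0.493,-0.031,1]
}}

```text
t: 1.78
eef_pos: [467.4, 276.7, 17.9]
tcp_rot: [3.141, -0.0, 1.472]
ft_force: [0.2, 0.6, 0.3]
opening: 0.998
grip_force: 0.0
```

Request:
{"method": "servo_tool", "body": {
  "moves": [0,0,0,0,0.4,0,0,0,0,0.2,0,0,0,0,0,0,0,0,0,0,0,0,0,0,0,0,0,0,0,0,0,0,0,0,0,0,0,0,0,0,0,0,0,0,0]
}}

```text
t: 2.53
eef_pos: [466.5, 277.3, 17.5]
tcp_rot: [3.142, 0.0, 1.473]
ft_force: [-0.8, 0.7, 1.4]
opening: 0.526
grip_force: 30.0
```

Gripped at about 50 mm opening with 30 N. Now I lift and carry it past the jig for a close look with the wrist camera.

Request:
{"method": "servo_tool", "body": {
  "moves": [0,0,0.05,0,0,0,0,0.12,0,0,0,0,0.2,0,0,0,-0.03,0.3,0,0,0.03,-0.1,0.4,0,0,0.06,-0.2,0.45,0,0,0.1,-0.3,0.5,0,0,0.14,-0.4,0.5,0,0,0.18,-0.5,0.5,0,0,0.2,-0.6,0.5,0,0,0.22,-0.7,0.5,0,0,0.22,-0.75,0.5,0,0]
}}

```text
t: 3.53
eef_pos: [555.1, -25.2, 217.3]
tcp_rot: [3.141, 0.0, 1.473]
ft_force: [0.1, 0.1, -1.8]
opening: 0.523
grip_force: 30.0
```

Request:
{"method": "servo_tool", "body": {
  "moves": [0,-0.1,0,0.03,0,0,-0.2,0,0.03,0,0,-0.28,0,0.03,0,0,-0.32,0,0.03,0,0,-0.32,0,0.03,0,0,-0.32,0,0.03,0,0,-0.32,0,0.03,0,0,-0.32,0,0.03,0]
}}

```text
t: 4.2
eef_pos: [554.6, -149.6, 217.4]
tcp_rot: [-3.141, -0.0, 1.569]
ft_force: [0.5, 0.2, -1.7]
opening: 0.526
grip_force: 30.0
```

Run:
```python
from cell import *
from h import *
s=state();print(s["eef_pos"],s["tcp_rot"],s["t"],s["opening"])
c=get_calibration("wrist");p,z=read_camera("wrist");cv2.imwrite("pics/w2.png",p);pickle.dump((c,p,z),open("w2.pkl","wb"))
h=cv2.cvtColor(p,cv2.COLOR_BGR2HSV);m=cv2.inRange(h,(15,90,170),(28,255,255));w=cv2.inRange(h,(0,0,150),(180,60,255))
m=cv2.morphologyEx(m,cv2.MORPH_CLOSE,np.ones((25,25)));m=cv2.morphologyEx(m,cv2.MORPH_OPEN,np.ones((7,7)))
for k in cv2.findContours(m,0,2)[0]:
    if cv2.contourArea(k)>3000:
        P=onplane(c,k[:,0],"wrist",12);r=cv2.minAreaRect(P[:,:2].astype(np.float32));print(cv2.boundingRect(k),r,cv2.boxPoints(r))
```

```text
[ 554.60474373 -149.60115125  217.43904305] [-3.14147216e+00 -2.32512512e-04  1.56887422e+00] 4.2 0.5261603130718232
(64, 16, 368, 246) ((495.4787902832031, -95.57400512695312), (505.26715087890625, 282.7690124511719), 4.490888595581055) [[ 232.55035    25.59507 ]
 [ 254.69135  -256.3058  ]
 [ 758.4072   -216.74307 ]
 [ 736.26624    65.157776]]
```

View pics/w2.png

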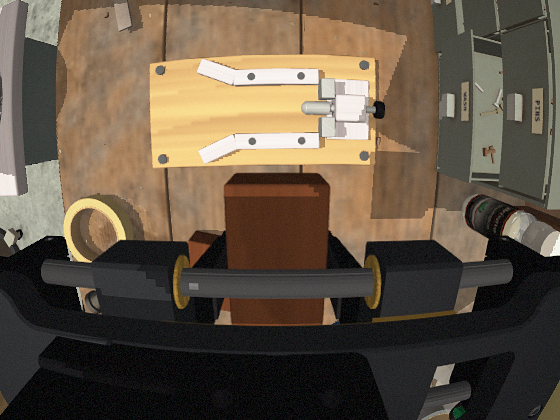

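The jig is fully visible: deck corners (150,66), (376,59), (376,163), (152,167); rail screws (251,76), (301,76), (249,141), (301,141); plunger tip (303,107). I triangulate from this view and the first wrist view.

Run:
```python
from h import *
c,p,z=pickle.load(open("w2.pkl","rb"));c0,p0,_=pickle.load(open("d0.pkl","rb"))["wrist"]
P=lambda uv,h:onplane(c,uv,"wrist",h)[:,:2].round(1).tolist()
print("deck",P([(150,65),(376,58),(376,164),(152,168)],12))
# screws refined as dark centroids
g=cv2.cvtColor(p,6)
def cen(u,v,r=7,g=g):
    w=255-g[v-r:v+r+1,u-r:u+r+1].astype(float);w=np.clip(w-np.median(w)-40,0,None);y,x=np.mgrid[v-r:v+r+1,u-r:u+r+1];return [(w*x).sum()/w.sum(),(w*y).sum()/w.sum()]
ds=[cen(*q) for q in [(160,70),(364,65),(365,156),(163,159)]];rs=[cen(*q,r=5) for q in [(251,76),(301,76),(301,141),(249,141)]]
print("deckscrews",P(ds,13),"mean",np.mean(P(ds,13),0));print("railscrews",P(rs,24),"mean",np.mean(P(rs,24),0))
for h,L in [(13,ds),(24,rs)]:
    Q=np.array(P(L,h));print("yaw",[(Q[b]-Q[a])[1]/(Q[b]-Q[a])[0] for a,b in [(0,1),(3,2)]])
g0=cv2.cvtColor(p0,6)
print("tri railscrew",[tri([(c,rs[i],"wrist"),(c0,cen(*q,r=5,g=g0),"wrist")]) for i,q in [(0,(193,209)),(1,(239,209))]])
print("tri deck",[tri([(c,ds[i],"wrist"),(c0,cen(*q,g=g0),"wrist")]) for i,q in [(0,(113,194)),(1,(305,190))]])
print("tip",P([(302,107)],24))
# rail inner edges along columns
S=cv2.cvtColor(p,cv2.COLOR_BGR2HSV)[:,:,1].astype(int)
for u in (262,280,292): 
    col=S[:,u];d=np.diff(cv2.GaussianBlur(col.astype(np.float32),(1,5),0).ravel())
    a=78+d[78:95].argmax();b=125+d[125:140].argmin();print(u,a,b,P([(u,a+.5),(u,b+.5)],12))
```

```text
deck [[403.7, 0.7], [672.5, 5.8], [674.1, -122.0], [403.6, -125.7]]
deckscrews [[417.7, -7.2], [657.0, -4.2], [658.4, -111.7], [419.0, -114.7]] mean [538.025 -59.45 ]
railscrews [[526.9, -22.9], [581.9, -22.3], [582.7, -95.4], [527.6, -96.1]] mean [554.775 -59.175]
yaw [np.float64(0.012536564981195151), np.float64(0.012531328320802006)]
yaw [np.float64(0.01090909090909087), np.float64(0.012704174228674925)]
tri railscrew [(array([527.06801806, -23.00470784,  24.02367717]), [np.float64(0.1430808582446936), np.float64(0.14308085824456707)]), (array([582.07402031, -22.35888357,  23.92709879]), [np.float64(0.2351014858975007), np.float64(0.2351014858974339)])]
tri deck [(array([417.36401706,  -6.95333921,  11.69912681]), [np.float64(0.11885847079516665), np.float64(0.1188584707951687)]), (array([657.38860622,  -4.0791701 ,  12.18090172]), [np.float64(0.1885730338869173), np.float64(0.18857303388685043)])]
tip [[583.5, -58.1]]
262 84 132 [[538.8, -31.2], [538.7, -86.9]]
280 84 132 [[559.3, -31.3], [559.3, -87.0]]
292 83 132 [[573.0, -30.0], [573.1, -86.9]]
```

Two-view heights come out right (rails 24.0, deck 12). The jig origin is (553,−59.3) with yaw 0.0125, and the plunger tip at x=583.5 agrees. Now I turn and line up above the mouth, aiming for TCP (453,−60.5).

Request:
{"method": "servo_tool", "body": {
  "moves": [-0.02,0.02,0,-0.039,0,-0.04,0.04,0,-0.078,0,-0.06,0.06,0,-0.117,0,-0.08,0.08,0,-0.156,0,-0.1,0.1,0,-0.195,0,-0.13,0.12,0,-0.234,0,-0.15,0.14,0,-0.273,0,-0.17,0.16,0,-0.312,0,-0.19,0.18,0,-0.351,0,-0.21,0.2,0,-0.39,0,-0.23,0.21,0,-0.429,0,-0.254,0.223,0,-0.468,0]
}}

```text
t: 5.25
eef_pos: [452.7, -60.4, 217.6]
tcp_rot: [3.141, -0.0, 0.093]
ft_force: [-0.2, -0.6, -1.4]
opening: 0.523
grip_force: 30.0
```

Request:
{"method": "servo_tool", "body": {
  "moves": [0,0,-0.05,-0.027,0,0,0,-0.12,-0.027,0,0,0,-0.2,-0.027,0,0,0,-0.28,-0.027,0,0,0,-0.34,-0.027,0,0,0,-0.36,-0.027,0,0,0,-0.36,-0.027,0,0,0,-0.36,-0.027,0,0,0,-0.36,-0.027,0]
}}

```text
t: 6.0
eef_pos: [453.8, -61.5, 74.8]
tcp_rot: [3.141, -0.002, 0.013]
ft_force: [0.2, -0.9, -0.7]
opening: 0.525
grip_force: 30.0
```

Request:
{"method": "servo_tool", "body": {
  "moves": [0,0,-0.04,0,0,0,0,-0.08,0,0,0,0,-0.1,0,0,0,0,-0.107,0,0,0,0,-0.11,0,0,0,0,-0.112,0,0,0,0,-0.112,0,0,0,0,-0.112,0,0]
}}

```text
t: 6.67
eef_pos: [453.4, -61.7, 29.5]
tcp_rot: [3.141, -0.001, 0.013]
ft_force: [-0.9, 0.6, 6.0]
opening: 0.527
grip_force: 30.0
```

Run:
```python
from cell import *
from h import *
s=state();print(s["eef_pos"],s["tcp_rot"],s["ft_force"],s["t"])
o=[]
for n,(x0,x1,y0,y1) in {"scene":(205,315,160,222),"side":(235,360,175,240)}.items():
    p,_=read_camera(n);o.append(cv2.resize(p[y0:y1,x0:x1],(660,300),interpolation=2))
cv2.imwrite("pics/place.png",np.vstack(o))
s=state();print(s["eef_pos"],s["ft_force"])
```

```text
[453.39643151 -61.66983804  29.49224259] [ 3.14113912e+00 -1.24411690e-03  1.25800787e-02] [-0.90064216  0.5695727   5.99195623] 6.6667
[453.37915659 -61.65146177  29.46560204] [-1.53050089  0.70353424  8.13339889]
```

View pics/place.png

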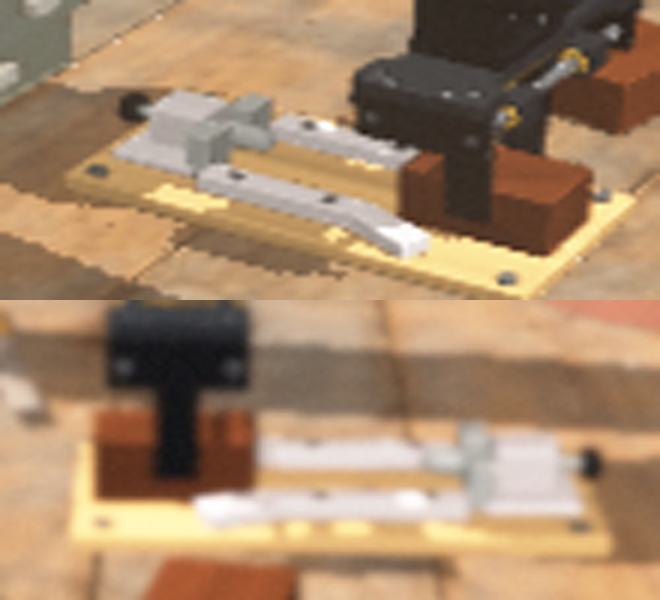

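The block is flat on the deck at the mouth, with about 7 N of vertical contact. y is about 1 mm off, so I correct it and slide into the channel, stopping short of the plunger.

Request:
{"method": "servo_tool", "body": {
  "moves": [0,0.003,0.001,0,0,0.015,0.003,0.001,0,0,0.035,0.0035,0.001,0,0,0.055,0.0035,0.001,0,0,0.075,0.004,0.001,0,0,0.095,0.004,0.001,0,0,0.115,0.0045,0.001,0,0,0.135,0.005,0.001,0,0,0.155,0.005,0.001,0,0,0.175,0.0055,0.001,0,0,0.19,0.0055,0.001,0,0,0.19,0.0055,0.001,0,0]
}}

```text
t: 7.77
eef_pos: [530.1, -59.3, 29.5]
tcp_rot: [3.141, -0.001, 0.013]
ft_force: [2.0, 2.0, 4.4]
opening: 0.523
grip_force: 30.0
```

Request:
{"method": "servo_tool", "body": {
  "moves": [0.01,0,0,0,0,0.02,0,0,0,0,0.03,0,0,0,0,0.04,0,0,0,0,0.05,0,0,0,0,0.06,0,0,0,0,0.065,0,0,0,0,0.065,0,0,0,0]
}}

```text
t: 8.43
eef_pos: [551.1, -58.9, 29.5]
tcp_rot: [-3.14, 0.009, 0.013]
ft_force: [-21.9, -1.7, 21.1]
opening: 0.522
grip_force: 30.0
```

Request:
{"method": "servo_tool", "body": {
  "moves": [0,0,0.001,0,0,0,0,0.001,0,0,0,0,0.001,0,0,0,0,0.001,0,0]
}}

```text
t: 8.77
eef_pos: [551.6, -58.9, 29.5]
tcp_rot: [-3.14, 0.007, 0.013]
ft_force: [-16.8, -0.8, 14.4]
opening: 0.522
grip_force: 30.0
```

Run:
```python
from cell import *
from h import *
s=state();print({k:s[k] for k in("eef_pos","tcp_rot","ft_force","moment","joints")})
o=[]
for n,(x0,x1,y0,y1) in {"scene":(205,285,160,205),"side":(270,360,175,225)}.items():
    p,_=read_camera(n);o.append(cv2.resize(p[y0:y1,x0:x1],(540,300),interpolation=2))
cv2.imwrite("pics/mid.png",np.vstack(o))
```

```text
{'eef_pos': array([551.55776364, -58.9134187 ,  29.45636165]), 'tcp_rot': array([-3.1403792 ,  0.00746877,  0.01282891]), 'ft_force': array([-16.82709287,  -0.83301778,  14.3554584 ]), 'moment': array([-0.13531923,  2.88694978, -0.02393975]), 'joints': array([-2.25207382e-01,  6.49407759e-01,  1.88807121e+00, -1.01326105e-03,
        6.11658228e-01,  1.33359632e+00])}
```

View pics/mid.png

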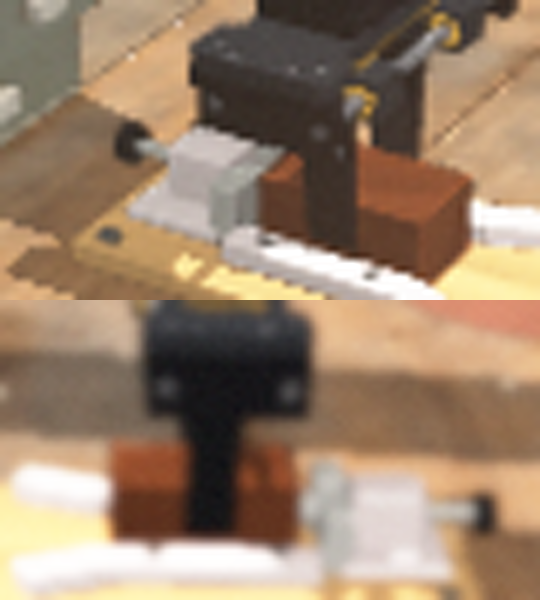

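The block is in the channel with the plunger partly in and a small gap left to the stop. I keep advancing in small steps, watching the force.

Request:
{"method": "servo_tool", "body": {
  "moves": [0.005,0,0.001,0,0,0.01,0,0.001,0,0,0.012,0,0.001,0,0,0.012,0,0.001,0,0,0.012,0,0.001,0,0]
}}

```text
t: 9.28
eef_pos: [556.0, -58.9, 29.6]
tcp_rot: [-3.14, 0.009, 0.013]
ft_force: [-15.8, -0.3, 10.5]
opening: 0.521
grip_force: 30.0
```

Request:
{"method": "servo_tool", "body": {
  "moves": [0.004,0,0,0,0,0.008,0,0,0,0,0.008,0,0,0,0,0.008,0,0,0,0,0.008,0,0,0,0]
}}

```text
t: 9.7
eef_pos: [558.9, -58.8, 29.6]
tcp_rot: [-3.14, 0.009, 0.013]
ft_force: [-19.1, -1.3, 11.1]
opening: 0.524
grip_force: 30.0
```

Request:
{"method": "servo_tool", "body": {
  "moves": [0.002,0,0,0,0,0.004,0,0,0,0,0.004,0,0,0,0,0.004,0,0,0,0]
}}

```text
t: 10.03
eef_pos: [560.0, -58.8, 29.6]
tcp_rot: [-3.14, 0.01, 0.013]
ft_force: [-21.3, -1.4, 13.7]
opening: 0.527
grip_force: 30.0
```

Request:
{"method": "servo_tool", "body": {
  "moves": [0.002,0,0,0,0,0.004,0,0,0,0,0.004,0,0,0,0,0.004,0,0,0,0]
}}

```text
t: 10.37
eef_pos: [560.6, -58.7, 29.6]
tcp_rot: [-3.14, 0.012, 0.013]
ft_force: [-26.4, -1.9, 16.9]
opening: 0.524
grip_force: 30.0
```

Request:
{"method": "servo_tool", "body": {
  "moves": [0.002,0,0,0,0,0.004,0,0,0,0,0.004,0,0,0,0,0.004,0,0,0,0]
}}

```text
t: 10.7
eef_pos: [561.4, -58.7, 29.4]
tcp_rot: [-3.139, 0.014, 0.013]
ft_force: [-29.2, -4.1, 17.8]
opening: 0.524
grip_force: 30.0
```

Request:
{"method": "servo_tool", "body": {
  "moves": [0.002,0,0,0,0,0.004,0,0,0,0,0.004,0,0,0,0,0.004,0,0,0,0]
}}

```text
t: 11.03
eef_pos: [562.4, -58.7, 29.2]
tcp_rot: [-3.139, 0.016, 0.013]
ft_force: [-31.5, -2.5, 19.1]
opening: 0.527
grip_force: 30.0
```

Run:
```python
from cell import *
from h import *
s=state();print({k:s[k] for k in("eef_pos","tcp_rot","ft_force","moment")})
o=[]
for n,(x0,x1,y0,y1) in {"scene":(205,285,160,205),"side":(270,360,175,225)}.items():
    p,_=read_camera(n);o.append(cv2.resize(p[y0:y1,x0:x1],(540,300),interpolation=2))
cv2.imwrite("pics/end.png",np.vstack(o))
```

```text
{'eef_pos': array([562.37171205, -58.66358039,  29.17570176]), 'tcp_rot': array([-3.13918248,  0.01568941,  0.01308525]), 'ft_force': array([-31.4938633 ,  -2.53656426,  19.09973026]), 'moment': array([-0.61734413,  5.43435279, -0.01167074])}
```

View pics/end.png

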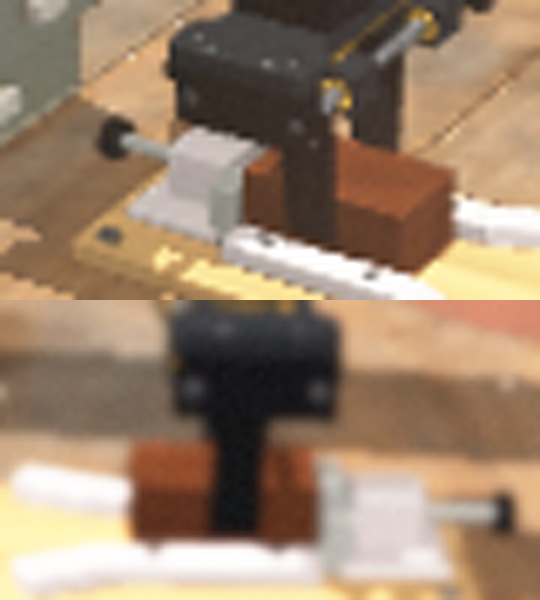

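The block's front face now meets the stop, at about px (318,490) in the side crop. The block itself advanced about 9 mm for 10.8 mm of tool travel, so it has seated. I'll hold and check that it is steady.

Request:
{"method": "servo_tool", "body": {
  "moves": [0,0,0,0,0,0,0,0,0,0,0,0,0,0,0,0,0,0,0,0,0,0,0,0,0,0,0,0,0,0,0,0,0,0,0,0,0,0,0,0]
}}

```text
t: 11.8
eef_pos: [562.4, -58.7, 29.2]
tcp_rot: [-3.139, 0.016, 0.013]
ft_force: [-31.6, -4.3, 17.2]
opening: 0.522
grip_force: 30.0
```

Steady at about 31 N total, of which 12 N is the spring and a few N friction. The rest bears on the stop, well under 70 N.

```bash
python3 -c "
from cell import *
print(job_done())"
```

```text
the job is handed in; nothing more can be done
None
```

I slid the narrower offcut down the channel and handed the job in with it still gripped and pressed flush against the stop; total push was about 31 N, and I never touched the wider offcut or the three bystanders. The hand-in gave no verdict.

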